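# Push an implant can home into the locating corner

### The arm

A 6-joint arm with a two-finger parallel gripper is mounted at the origin on the work surface. World frame = base frame: x ahead of the robot, y to its left, z up, the work surface at z = 0. Lengths are in m, angles in degrees, forces in N, time in s.
With the tool pointing down it reaches from about 0.4 to 0.825 m from the base axis. Payload 7 kg.
Tool frame: the origin (TCP) lies midway between the tips of the shut fingers; the grasp point (between the pads) lies 19 mm behind it (ctrl.grasp_offset is the distance from the TCP to the grasp point, in m); z points along the fingers, x is the direction in which the jaws open and shut, and the axes are right-handed (so a half turn about z gives the same grasp; the last joint's range is limited). The gripper opens to 88 mm and grips with 3 to 60 N. Pads are 19 mm wide; open, the fingers measure 130 mm over their backs; the gripper's body (78 mm by 193 mm) begins 47 mm behind the grasp point.
Start: joints at [89.674, 20.546, 0.682, 0, -70.136, -16.507], TCP at [0.195, 0.646, 0.227] pointing down, gripper open.
Joint ranges: [-176.03, 176.03], [-82.01, 121.73], [-58.28, 71.71], [-173.87, 95.51], [-174.79, -0.11], [-173.66, 173.66]. Speed limits (degrees/s): [136.94, 136.94, 172.46, 180, 180, 180].

### API

Orientations are given as [roll, pitch, yaw] about the fixed x, y, z axes, in that order (R = Rz(yaw) Ry(pitch) Rx(roll)).
In Python, from plant import sensors, snapshot, order, ctrl gives the robot as it stands.
- The arm moves only by the tool send_rows, never from a script. Its argument "commands" is a list of rows, each a list of 3 entries, a list of its own where there are three numbers: the closure, from 0 (fully open) to 1 (shut), then the shift along the world's x, y, z in units of 0.25 m (1.0 is 0.25 m), then the turn, a rotation vector about the world's x, y, z in units of 360 degrees (1.0 is 360 degrees). In form: [[hand, [x, y, z], [ax, ay, az]], ...]. A call has 1 to 12 rows; each row shifts and turns the pose as measured when the row begins; what a row does not reach is not made up. A row lasts 1/10 s, in which the tool goes at most 50 mm and 8.59 degrees, less where a joint would pass 70% of its speed; a pose out of reach is approached as far as the arm can. A call with a number of a shift or a turn outside -1 to 1 is refused whole. A call with a gripper value outside its range is refused whole. The fingers move at their own pace and stop on an object; the grip force is fixed at half the most. Time passes only in rows, so rows that do not move let the fingers close. It gives the time, the measured TCP pose, the force and the opening at its end, in the units of the state.
- sensors.get_obs(): the state, without advancing time (a new reading comes with each control period).
- snapshot(name): name is "side" or "top" or "wrist"; returns a dict with "color" (400x640x3 uint8, blue, green, red), "z_map" (400x640 float32, m along the optical axis (not along the pixel's ray), 0 where there is no reading), "mtx" (3x3 intrinsics, pixels), "xyz" and "attitude" of the camera in the world. Camera axes: x right, y down, z forward; pixel columns grow to the right and rows downward; lengths in m; the calibration is good to about 2 mm. A picture is of the moment at which its call begins.
- order.close_job(): hands the job in, once; it reports no verdict.
The state is a dict: "clock": time; "joint_pos": joint angles; "qvel": joint speeds; "tau": joint torques, N m; "tool_pos": TCP position; "orientation": TCP orientation; "force": force on the tool from outside, world axes, zero at the start; "moment": the same for the moment, N m; "opening": finger opening in m.
Only numpy, scipy, OpenCV 4.12 (cv2) and the standard library are available. Lean on these libraries where they do the work, as an engineer would, in place of code of your own. Each camera call takes 0.05 s, during which the arm holds its last target.

### The job

Push the titanium implant can across the cart top into the steel locating corner for inspection: its clear header edge fully home and flat against the long rail, and its side fully home against the short end stop. Use only the fingertips or the outside of the fingers and keep the can lying flat on the cart top, never lifting it. Leave the vial, the brass pin block and the screwdriver where they are, and finish with the hand clear.

Things in the scene. Friction and masses are not known exactly. Their poses are not given: they have to be found in the camera images.
- implant: Loose titanium implant can lying flat: 48 mm along x, 52 mm along y, 14 mm thick, about 90 g. Origin: centre of its underside, z up. Its +x end is a bluish clear header 11 mm wide with a straight edge; sides (y = +-26 mm) straight from x = -8 mm to the header; rear corners rounded at 16 mm radius, rear edge straight over its middle 20 mm. It starts with the header towards the rail within 20 degrees.
- implant_header (a point): Middle of the can's straight header edge, at (24, 0, 7) mm in the can's frame; it starts 45 to 100 mm short of the rail, and goes against the rail.
- implant_side (a point): Point on the can's straight -y side, at (10, -26, 7) mm in the can's frame: the side that goes against the end stop.
- corner: Fixed rigid L-shaped steel locating corner, bars 14 mm wide, 16 mm high. Origin: inner corner on the surface, z up. The long rail's face is the plane x = 0, y from 0 to 250 mm; the short end stop's face is the plane y = 0, x from 0 to -60 mm. The can belongs at x < 0, y > 0. Polished: the can slides along it easily. A white reader block 36 mm high stands behind the rail (x 16 to 71 mm, y -10 to 80 mm).
- vial: Bystander: clear glass vial with a metal cap, standing, 24 mm in diameter, 46 mm high. Origin at the centre of its underside. It stands on the open side of the corner, 100 to 140 mm short of the rail, near the line of the end stop.
- pinblock: Bystander: brass connector pin block 24 x 44 mm, 25 mm high with its pins. Origin at the centre of its underside. It stands beyond the rail's free end.
- driver: Bystander: small screwdriver 150 mm long lying on the far side of the end stop, up to 26 mm high. Origin under its middle, x along it.
Things that resemble listed ones, but are neither listed nor needed, are in the scene too. Several things look just like the implant: the one meant starts farthest to the robot's left.

How it is judged:
By the outcome, as a careful person would: the job done as asked, in the order asked, and still so for the second after the job is handed in, with the robot touching nothing.
It also fails if it takes over 48 s, if anything falls off the work surface, if the arm or the gripper's body presses on something with over 40 N, if the wrist force passes 120 N, or if a joint passes its speed limit or range.

## Working session

There is one attempt and no reset: what is moved stays moved. The work goes in short steps, Python scripts to look and compute and a tool call to move; the robot and the scene stay as the last step left them, time stands still between calls to the robot, and variables do not carry over. Pictures are saved under pics/ and viewed, and the job is handed in when it is done.

Besides the shell and the picture viewer there is one more tool, called after ">>>" by a JSON object that holds its "fn" and its "kwargs". send_rows: Moves the arm, as the interface text tells. Its arguments: {"type":"object","properties":{"commands":{"type":"array","items":{"type":"array"}}},"required":["commands"]}

```bash
ls; mkdir -p pics; cat > h.py <<'E'
import numpy as np, cv2
from scipy.spatial.transform import Rotation as R
from plant import sensors, snapshot, order, ctrl
def snap(n,tag):
    s=snapshot(n); cv2.imwrite(f'pics/{tag}.png',s['color']); np.savez(f'pics/{tag}.npz',**{k:np.array(v) for k,v in s.items()}); return s
def rot(a):
    a=np.array(a,float); 
    if a.shape==(3,3): return a
    if a.size==4: return R.from_quat(a).as_matrix()
    return R.from_euler('xyz',a,degrees=True).as_matrix()
def load(tag): return dict(np.load(f'pics/{tag}.npz'))
def px2plane(s,u,v,z):
    d=rot(s['attitude'])@np.linalg.inv(s['mtx'])@np.array([u,v,1.]); p=np.array(s['xyz']); return p+d*(z-p[2])/d[2]
def px2dep(s,u,v):
    d=s['z_map'][int(v),int(u)]; return np.array(s['xyz'])+rot(s['attitude'])@(np.linalg.inv(s['mtx'])@np.array([u,v,1.])*d)
def proj(s,p):
    c=s['mtx']@(rot(s['attitude']).T@(np.array(p)-s['xyz'])); return c[:2]/c[2]
E
python3 - <<'E'
from h import *
print(sensors.get_obs())
for n in ['top','side','wrist']:
    s=snap(n,n+'0'); print(n,s['xyz'],s['attitude'],s['mtx'])
E
```

```text
pics
{'clock': 0.0, 'joint_pos': array([ 8.96733892e+01,  2.05917250e+01,  6.34396303e-01, -2.23701659e-02,
       -7.01354216e+01, -1.65061589e+01]), 'qvel': array([-0.00862588, -0.01766058, -0.02908282, -0.11847333,  0.02473119,
       -0.03793701]), 'tau': array([ 6.80249996e-04, -5.82713342e+01,  2.93061697e+01,  6.99723691e+00,
        7.02699821e-03, -1.52410912e-04]), 'tool_pos': array([0.19534455, 0.64560549, 0.22561707]), 'orientation': array([-1.79993808e+02, -9.49033927e-02, -1.06840393e+02]), 'force': array([0.64045892, 0.32333315, 0.11660343]), 'moment': array([-0.00387573,  0.0003409 ,  0.01720092]), 'opening': 0.08750915090159833}
top [0.35056859 0.03135217 1.08171868] [-168.4911891     0.36953685  -85.60494074] [[468.48691977   0.         312.19203994]
 [  0.         468.48691977 195.492004  ]
 [  0.           0.           1.        ]]
side [ 0.52992909 -0.73148123  0.55345963] [-1.23504363e+02  1.18051233e-01 -1.55907153e+00] [[451.23151      0.         317.766544  ]
 [  0.         451.23151    197.42081368]
 [  0.           0.           1.        ]]
wrist [0.27164223 0.62407815 0.38455677] [ 1.63325790e+02 -1.42432694e-01 -1.06878124e+02] [[356.72238933   0.         320.70789632]
 [  0.         356.72238933 203.66234804]
 [  0.           0.           1.        ]]
```

View pics/top0.png

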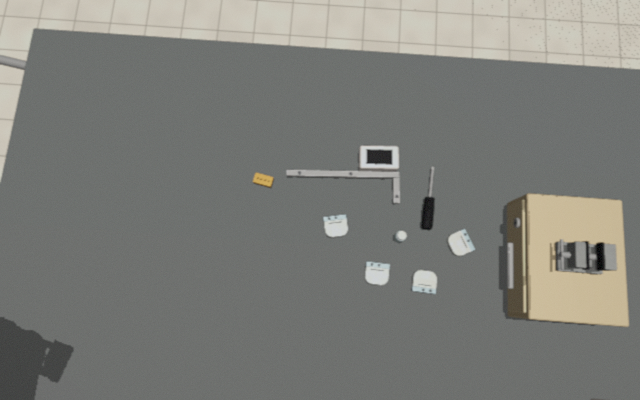

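View pics/side0.png

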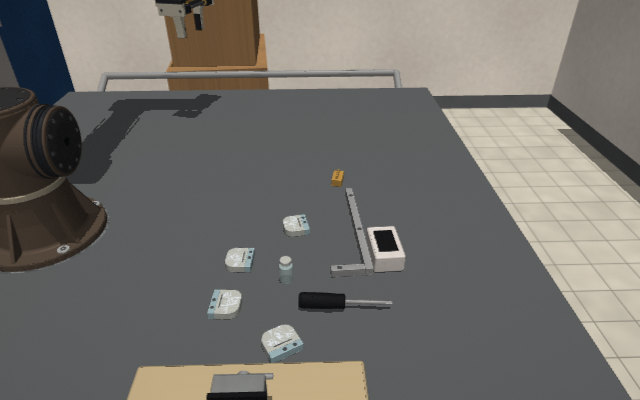

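View pics/wrist0.png

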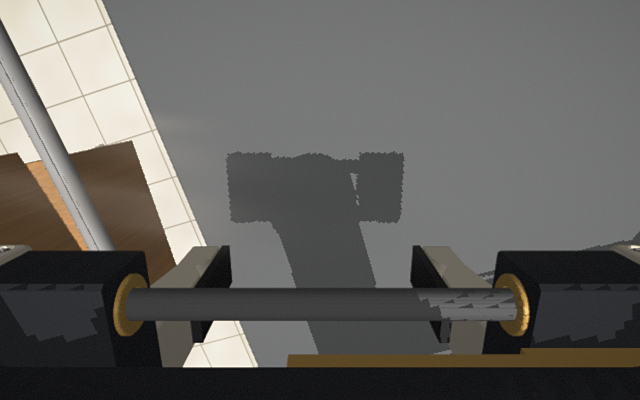

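```bash
python3 - <<'E'
from h import *
s=load('top0'); c=s['color'][150:300,240:470]; 
cv2.imwrite('pics/top0c.png',cv2.resize(c[0:100,20:180],None,fx=5,fy=5,interpolation=cv2.INTER_CUBIC))
w=load('side0'); cv2.imwrite('pics/side0c.png',cv2.resize(w['color'][160:300,270:420],None,fx=5,fy=4.2,interpolation=cv2.INTER_CUBIC))
E
```

```text
(no output)
```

View pics/top0c.png

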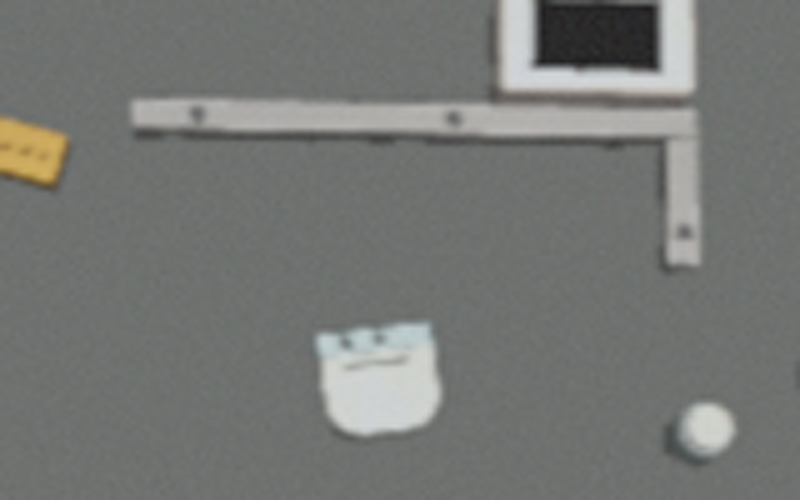

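View pics/side0c.png

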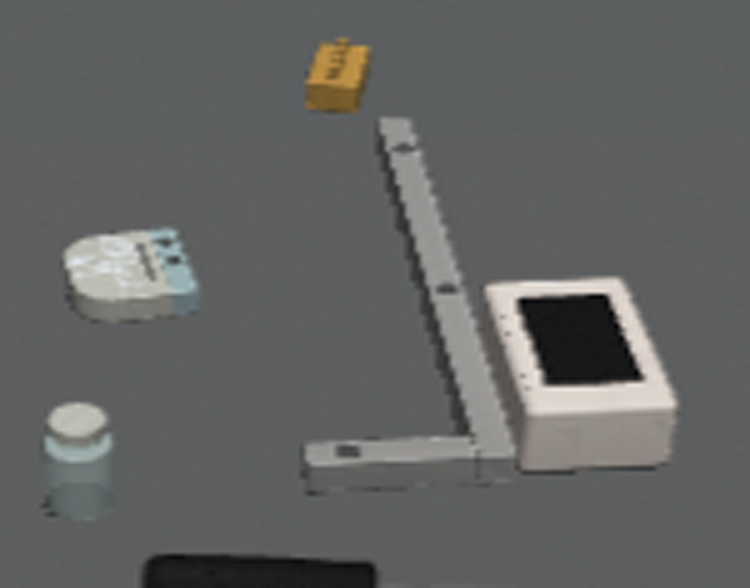

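```bash
python3 - <<'E'
from h import *
s=load('top0')
def P(x,y,z): return px2plane(s,260+(x+.5)/5-.5,150+(y+.5)/5-.5,z)
for n,x,y,z in [('railL in',132,129,.016),('corner in',666,137,.016),('railL out',132,100,.016),('railR out',697,108,.016),('stop end in',666,264,.016),('stop end out',700,264,.016),('hdrL',317,334,.014),('hdrR',431,322,.014),('rear',382,435,.014),('sideR',440,390,.014),('sideL',324,395,.014),('vial',706,428,.046),('pin',65,135,.025)]:
    print(n,P(x,y,z).round(4))
# depth plane check
print(px2dep(s,336,228),px2dep(s,330,260))
w=load('side0')
def Q(x,y,z): return px2plane(w,270+(x+.5)/5-.5,160+(y+.5)/4.2-.5,z)
for n,x,y,z in [('railfar in',379,119,.016),('corner in',472,436,.016),('stop end in',305,446,.016),('hdrfar',178,230,.014),('hdrnear',198,293,.014),('vialtop',78,420,.046),('rear',65,260,.014)]:
    print(n,Q(x,y,z).round(4))
E
```

```text
railL in [0.6097 0.1197 0.016 ]
corner in [ 0.6246 -0.1297  0.016 ]
railL out [0.6236 0.1209 0.016 ]
railR out [ 0.6396 -0.1436  0.016 ]
stop end in [ 0.5642 -0.1323  0.016 ]
stop end out [ 0.5654 -0.1479  0.016 ]
hdrL [0.5197 0.0263 0.014 ]
hdrR [ 0.5292 -0.0257  0.014 ]
rear [ 0.4754 -0.0067  0.014 ]
sideR [ 0.498  -0.0318  0.014 ]
sideL [0.4917 0.021  0.014 ]
vial [ 0.4856 -0.1484  0.046 ]
pin [0.6023 0.1498 0.025 ]
[ 0.49516048 -0.00540158  0.01341149] [ 0.42245844  0.00287164 -0.00235677]
railfar in [0.6135 0.1165 0.016 ]
corner in [ 0.6268 -0.1335  0.016 ]
stop end in [ 0.5675 -0.138   0.016 ]
hdrfar [0.5235 0.021  0.014 ]
hdrnear [ 0.5312 -0.0296  0.014 ]
vialtop [ 0.4897 -0.1535  0.046 ]
rear [ 0.4781 -0.0022  0.014 ]
```

>>> {"fn": "send_rows", "kwargs": {"commands": [[1,[0.1,-0.15,0],[0,0,0.0186]],[1,[0.1,-0.15,0],[0,0,0.0186]],[1,[0.1,-0.15,0],[0,0,0.0186]],[1,[0.1,-0.15,0],[0,0,0]],[1,[0.1,-0.15,0],[0,0,0]],[1,[0.1,-0.15,0],[0,0,0]],[1,[0.1,-0.15,0],[0,0,0]],[1,[0.1,-0.15,0],[0,0,0]]]}}

```text
clock: 0.95
tool_pos: [0.3967, 0.3371, 0.2217]
orientation: [180.0, -0.3, -85.5]
force: [1.3, 1.0, 0.0]
opening: 0.0297
```

>>> {"fn": "send_rows", "kwargs": {"commands": [[1,[0.024,-0.174,-0.05],[0,0,-0.0036]],[1,[0.024,-0.174,-0.05],[0,0,0]],[1,[0.024,-0.174,-0.05],[0,0,0]],[1,[0.024,-0.174,-0.05],[0,0,0]],[1,[0.024,-0.174,-0.05],[0,0,0]],[1,[0.024,-0.174,-0.05],[0,0,0]],[1,[0.024,-0.174,-0.05],[0,0,0]],[1,[0.024,-0.174,-0.05],[0,0,0]],[1,[0,0,0],[0,0,0]]]}}

```text
clock: 1.85
tool_pos: [0.4447, -0.0285, 0.1187]
orientation: [-179.9, -0.2, -87.0]
force: [-1.0, -0.0, 0.8]
opening: 0.0006
```

```bash
python3 - <<'E'
from h import *
print(sensors.get_obs()['orientation'])
s=snap('wrist','wrist1');snap('side','side1')
c=load('side1')['color'];cv2.imwrite('pics/side1c.png',cv2.resize(c[120:300,180:420],None,fx=3.3,fy=3.3,interpolation=cv2.INTER_CUBIC))
E
```

```text
[-1.79927150e+02 -1.59499049e-01 -8.70397112e+01]
```

View pics/wrist1.png

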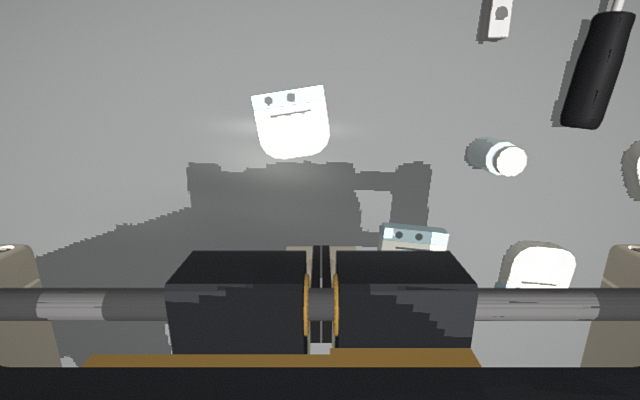

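View pics/side1c.png

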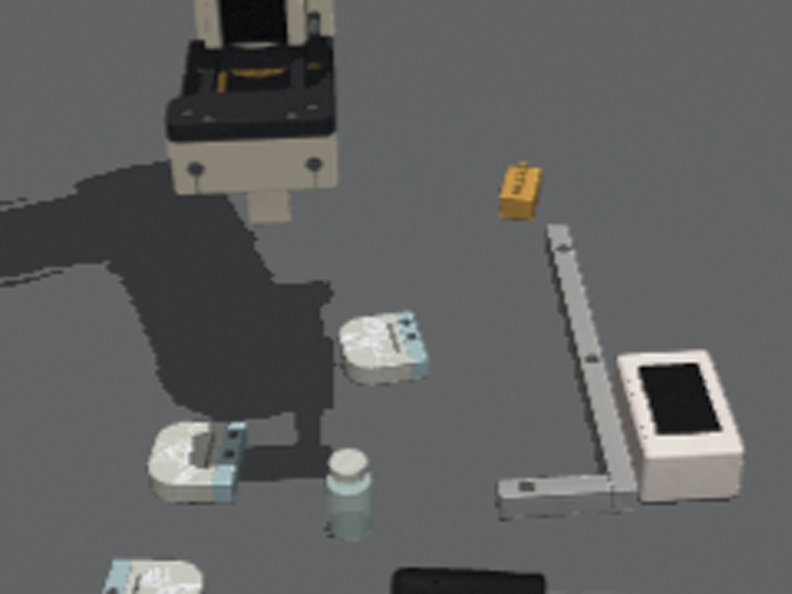

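```bash
python3 - <<'E'
from h import *
s=load('wrist1')
for n,u,v,z in [('hL',252,97,.014),('hR',323,86,.014),('rear',294,158,.014),('vialtop',510,161,.046),('stop end inner',485,41,.016),('look hdrL',384,229,.014),('look hdrR',447,233,.014)]:
    print(n,px2plane(s,u,v,z).round(4))
E
```

```text
hL [0.5215 0.0243 0.014 ]
hR [ 0.5315 -0.0255  0.014 ]
rear [ 0.4796 -0.0067  0.014 ]
vialtop [ 0.4902 -0.1502  0.046 ]
stop end inner [ 0.5658 -0.1332  0.016 ]
look hdrL [ 0.4269 -0.0792  0.014 ]
look hdrR [ 0.426  -0.1294  0.014 ]
```

>>> {"fn": "send_rows", "kwargs": {"commands": [[1,[0,0.036,-0.1],[0,0,0]],[1,[0,0.036,-0.1],[0,0,0]],[1,[0,0,-0.1],[0,0,0]],[1,[0,0,-0.08],[0,0,0]],[1,[0,0,-0.03],[0,0,0]],[1,[0,0,0],[0,0,0]]]}}

```text
clock: 2.55
tool_pos: [0.4498, 0.0003, 0.0182]
orientation: [-179.2, 0.0, -86.4]
force: [0.0, 0.2, 0.9]
opening: 0.0004
```

>>> {"fn": "send_rows", "kwargs": {"commands": [[1,[-0.016,-0.04,-0.02],[0,0,0]],[1,[0,0,-0.02],[0,0,0]],[1,[0,0,0],[0,0,0]]]}}

```text
clock: 2.85
tool_pos: [0.4472, -0.0087, 0.0097]
orientation: [-179.0, 0.1, -86.3]
force: [0.9, -0.6, 0.6]
opening: 0.0007
```

```bash
python3 - <<'E'
from h import *
for i in range(3):
    o=sensors.get_obs(); print(o['clock'],o['tool_pos'],o['orientation'],o['force'])
snap('side','side2')
c=load('side2')['color'];cv2.imwrite('pics/side2c.png',cv2.resize(c[160:280,220:380],None,fx=5,fy=5,interpolation=cv2.INTER_CUBIC))
E
```

```text
2.85 [ 0.44716536 -0.0087062   0.0096969 ] [-1.79021873e+02  9.62914994e-02 -8.63038921e+01] [ 0.85238941 -0.55700985  0.56024744]
2.85 [ 0.44716536 -0.0087062   0.0096969 ] [-1.79021873e+02  9.62914994e-02 -8.63038921e+01] [ 0.85238941 -0.55700985  0.56024744]
2.85 [ 0.44716536 -0.0087062   0.0096969 ] [-1.79021873e+02  9.62914994e-02 -8.63038921e+01] [ 0.85238941 -0.55700985  0.56024744]
```

View pics/side2c.png

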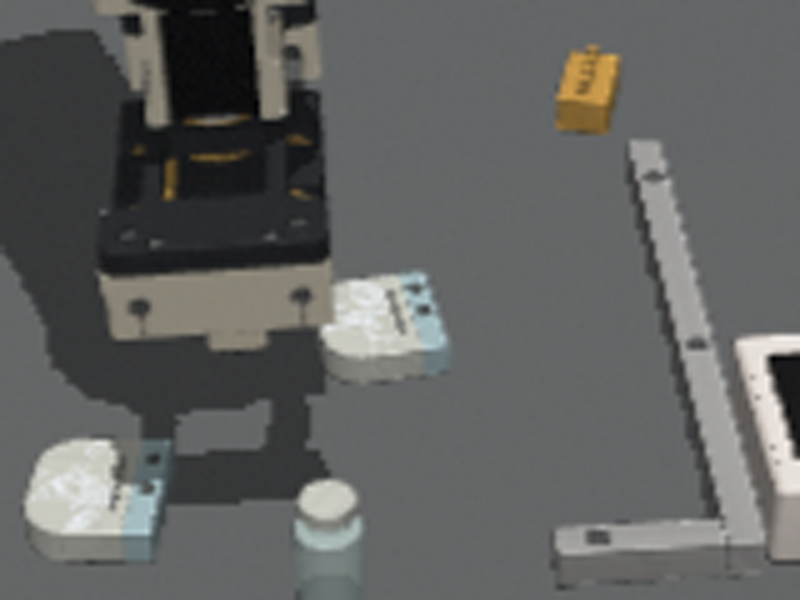

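```bash
python3 - <<'E'
from h import *
s=load('side2')
for x,y in [(140,320),(220,320),(300,310),(235,332),(237,342),(250,345),(220,345),(262,336),(160,335)]:
    u,v=220+x/5,160+y/5
    print((x,y),px2dep(s,u,v).round(4))
E
```

```text
(140, 320) [ 0.4248 -0.0999  0.0823]
(220, 320) [ 0.4521 -0.0966  0.0792]
(300, 310) [ 0.4801 -0.095   0.0817]
(235, 332) [ 0.449  -0.0262  0.0206]
(237, 342) [ 0.4493 -0.025   0.0148]
(250, 345) [ 0.4541 -0.0234  0.012 ]
(220, 345) [ 0.4427 -0.0265  0.0146]
(262, 336) [ 0.4593 -0.0254  0.0178]
(160, 335) [ 0.4155  0.001  -0.0008]
```

>>> {"fn": "send_rows", "kwargs": {"commands": [[1,[0.02,0,-0.016],[0,0.0028,-0.0014]],[1,[0.03,0,0],[0,0,0]],[1,[0.02,0.001,0],[0,0,0]],[1,[0.016,0.001,0],[0,0,0]],[1,[0.016,0.001,0],[0,0,0]],[1,[0.016,0.001,0],[0,0,0]],[1,[0.016,0.001,0],[0,0,0]],[1,[0.016,0.001,0],[0,0,0]]]}}

```text
clock: 3.7
tool_pos: [0.4889, -0.0071, 0.0065]
orientation: [180.0, 0.2, -86.9]
force: [-0.2, 0.4, -0.6]
opening: 0.0004
```

>>> {"fn": "send_rows", "kwargs": {"commands": [[1,[0.016,0.001,0],[0,0,0]],[1,[0.016,0.001,0],[0,0,0]],[1,[0.016,0.001,0],[0,0,0]],[1,[0.016,0.001,0],[0,0,0]],[1,[0.016,0.001,0],[0,0,0]],[1,[0.016,0.001,0],[0,0,0]],[1,[0.016,0.001,0],[0,0,0]],[1,[0.016,0.001,0],[0,0,0]],[1,[0.016,0.001,0],[0,0,0]],[1,[0.016,0.001,0],[0,0,0]]]}}

```text
clock: 4.7
tool_pos: [0.5322, -0.0044, 0.0065]
orientation: [180.0, 0.2, -86.9]
force: [-1.4, -0.2, -0.4]
opening: 0.0002
```

```bash
python3 - <<'E'
from h import *
o=sensors.get_obs(); print(o['clock'],o['tool_pos'],o['orientation'],o['force'])
snap('side','side3')
c=load('side3')['color'];cv2.imwrite('pics/side3c.png',cv2.resize(c[160:280,220:380],None,fx=5,fy=5,interpolation=cv2.INTER_CUBIC))
snap('wrist','wrist3')
E
```

```text
4.7 [ 0.53221543 -0.00440432  0.00651017] [179.96808874   0.19317221 -86.8927803 ] [-1.4429088  -0.17505922 -0.44118142]
```

View pics/side3c.png

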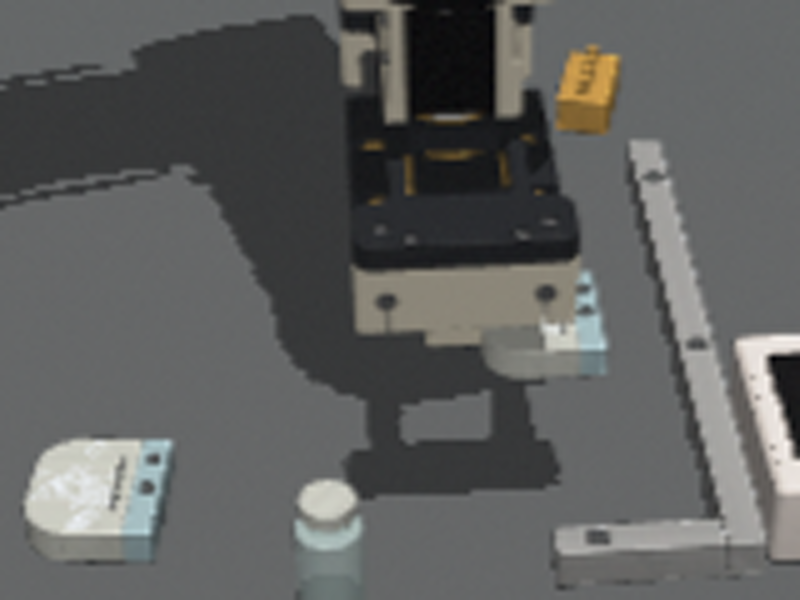

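View pics/wrist3.png

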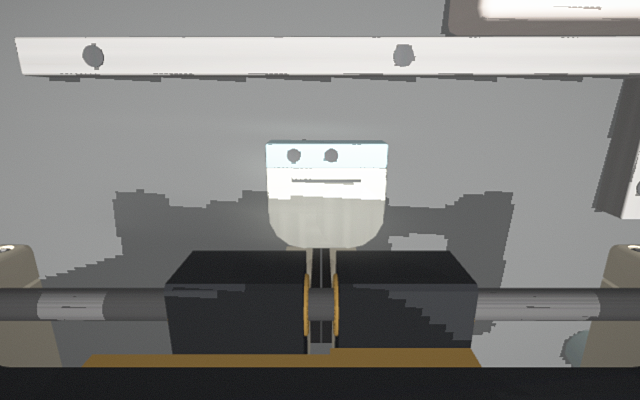

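```bash
python3 - <<'E'
from h import *
s=load('wrist3')
for n,u,v,z in [('rL',40,75,.016),('rR',600,76,.016),('hL',267,143,.014),('hR',387,143,.014),('stop in end',597,208,.016),('stop in',627,80,.016)]:
    print(n,px2plane(s,u,v,z).round(4))
E
```

```text
rL [0.6147 0.1117 0.016 ]
rR [ 0.6262 -0.109   0.016 ]
hL [0.5925 0.0221 0.014 ]
hR [ 0.5953 -0.0284  0.014 ]
stop in end [ 0.5723 -0.1229  0.016 ]
stop in [ 0.6253 -0.1201  0.016 ]
```

>>> {"fn": "send_rows", "kwargs": {"commands": [[1,[0.016,0.001,0],[0,0,0]],[1,[0.016,0.001,0],[0,0,0]],[1,[0.016,0.001,0],[0,0,0]],[1,[0.016,0.001,0],[0,0,0]],[1,[0.016,0.001,0],[0,0,0]],[1,[0.008,0.0005,0],[0,0,0]]]}}

```text
clock: 5.4
tool_pos: [0.556, -0.0029, 0.0064]
orientation: [180.0, 0.2, -86.9]
force: [0.1, -0.5, 0.2]
opening: 0.0
```

>>> {"fn": "send_rows", "kwargs": {"commands": [[1,[0.008,0.0005,0],[0,0,0]],[1,[0.008,0.0005,0],[0,0,0]]]}}

```text
clock: 5.6
tool_pos: [0.5601, -0.0027, 0.0063]
orientation: [179.9, 0.2, -86.9]
force: [-6.5, 0.8, 3.3]
opening: 0.0001
```

>>> {"fn": "send_rows", "kwargs": {"commands": [[1,[0.008,0.0005,0],[0,0,0]],[1,[0.004,0,0],[0,0,0]]]}}

```text
clock: 5.8
tool_pos: [0.5599, -0.0033, 0.0054]
orientation: [179.6, 0.1, -87.0]
force: [-2.5, 0.4, 0.5]
opening: 0.0004
```

```bash
python3 - <<'E'
from h import *
s=snap('wrist','wrist4')
cv2.imwrite('pics/wrist4c.png',cv2.resize(s['color'][40:280,200:470],None,fx=2.5,fy=2.5,interpolation=cv2.INTER_CUBIC))
E
```

```text
(no output)
```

View pics/wrist4c.png

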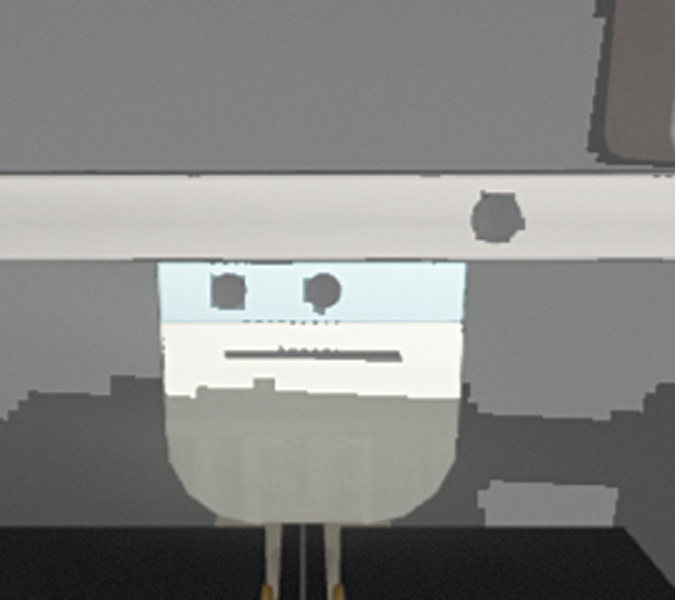

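```bash
python3 - <<'E'
from h import *
s=load('wrist4')
for n,u,v,z in [('hL',263.5,145,.014),('hR',386,145,.014),('sideL mid',265,190,.014),('sideR mid',385,190,.014),('rail',200,144,.016),('rail',450,144,.016)]:
    print(n,px2plane(s,u,v,z).round(4))
E
```

```text
hL [0.6189 0.0243 0.014 ]
hR [ 0.6215 -0.0269  0.014 ]
sideL mid [0.5994 0.0235 0.014 ]
sideR mid [ 0.6022 -0.0285  0.014 ]
rail [0.6182 0.0501 0.016 ]
rail [ 0.6236 -0.0528  0.016 ]
```

>>> {"fn": "send_rows", "kwargs": {"commands": [[1,[-0.036,-0.002,0],[0,0,0]],[1,[-0.016,0,0],[0,0,0]],[1,[0,0,0.1],[0,0,0]],[1,[0,0,0.1],[0,0,0]],[1,[0,0.08,0],[0,0,0]],[1,[0.06,0.08,0],[0,0,0]],[1,[0.08,0.08,0],[0,0,0]],[1,[0.05,0,0],[0,0,0]],[1,[0,0,0],[0,0,0]]]}}

```text
clock: 6.75
tool_pos: [0.5967, 0.0591, 0.0602]
orientation: [-179.8, 0.3, -86.9]
force: [-1.0, -0.3, -0.8]
opening: 0.0002
```

>>> {"fn": "send_rows", "kwargs": {"commands": [[1,[-0.008,0,-0.08],[0,0,0]],[1,[0,0,-0.08],[0,0,0]],[1,[0,0,-0.03],[0,0,0]],[1,[0,0,0],[0,0,0]]]}}

```text
clock: 7.15
tool_pos: [0.5937, 0.0575, 0.0121]
orientation: [-179.7, 0.3, -87.0]
force: [-0.2, -0.2, 0.9]
opening: 0.0004
```

```bash
python3 - <<'E'
from h import *
s=snap('wrist','wrist5')
print(sensors.get_obs()['tool_pos'])
cv2.imwrite('pics/wrist5c.png',s['color'])
E
```

```text
[0.59401515 0.05757344 0.01263598]
```

View pics/wrist5c.png

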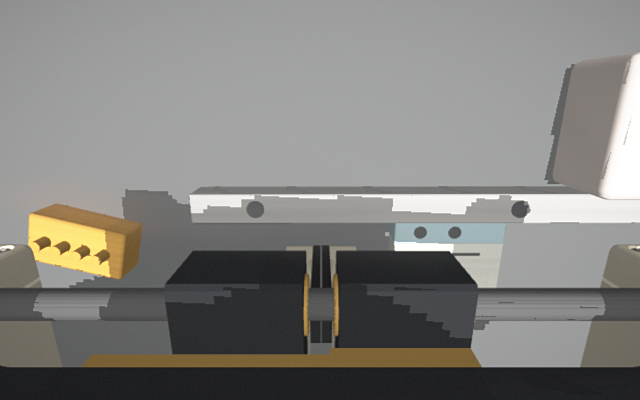

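>>> {"fn": "send_rows", "kwargs": {"commands": [[1,[0,0,-0.024],[0,0,0]],[1,[0.002,-0.03,0],[0,0,0]],[1,[0.001,-0.016,0],[0,0,0]],[1,[0.001,-0.016,0],[0,0,0]],[1,[0.001,-0.016,0],[0,0,0]],[1,[0.001,-0.016,0],[0,0,0]],[1,[0.001,-0.016,0],[0,0,0]],[1,[0.001,-0.016,0],[0,0,0]],[1,[0.001,-0.016,0],[0,0,0]],[1,[0.001,-0.016,0],[0,0,0]]]}}

```text
clock: 8.2
tool_pos: [0.5983, 0.0149, 0.0095]
orientation: [-179.4, 0.4, -87.0]
force: [0.3, 0.6, 0.0]
opening: 0.0006
```

```bash
python3 - <<'E'
from h import *
s=snap('side','side6')
print(sensors.get_obs()['tool_pos'])
cv2.imwrite('pics/side6c.png',cv2.resize(s['color'][160:280,270:430],None,fx=5,fy=5,interpolation=cv2.INTER_CUBIC))
s=snap('wrist','wrist6')
E
```

```text
[0.59825266 0.01443545 0.00942432]
```

View pics/wrist6.png

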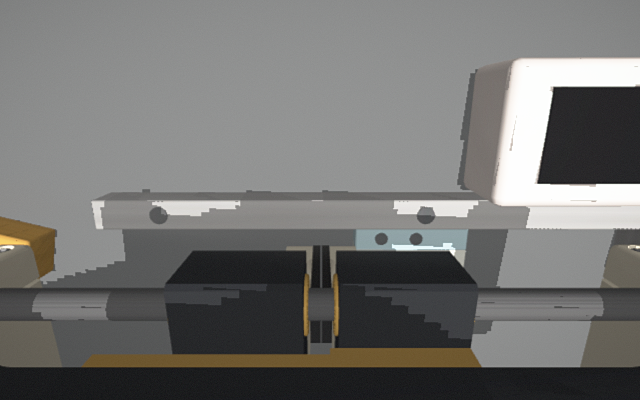

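View pics/side6c.png

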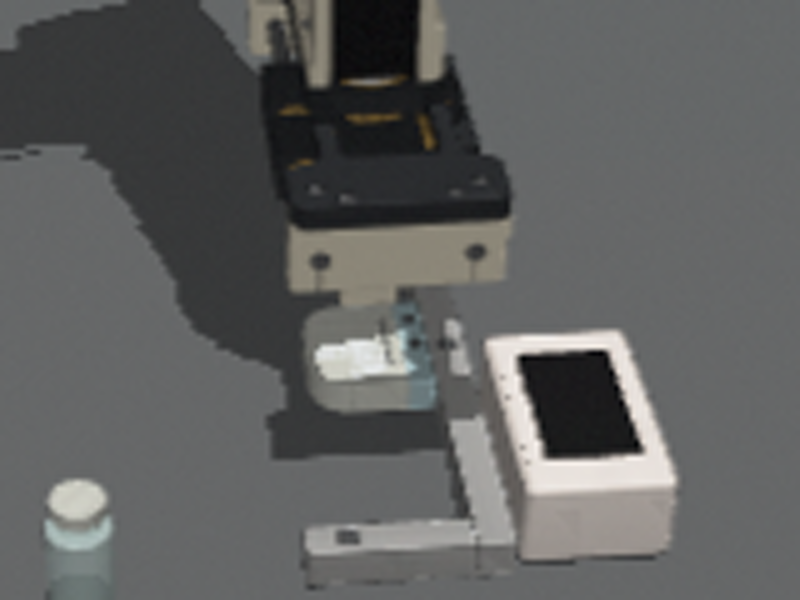

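```bash
python3 - <<'E'
from h import *
w=load('side6')
def Q(x,y,z): return px2plane(w,270+(x+.5)/5-.5,160+(y+.5)/5-.5,z)
for n,x,y,z in [('can near hdr top',432,380,.014),('corner in',472,520,.016)]: print(n,Q(x,y,z).round(4))
E
```

```text
can near hdr top [ 0.6207 -0.0518  0.014 ]
corner in [ 0.6268 -0.134   0.016 ]
```

>>> {"fn": "send_rows", "kwargs": {"commands": [[1,[-0.002,-0.016,-0.012],[0,0,0]],[1,[0.001,-0.016,0],[0,0,0]],[1,[0.001,-0.016,0],[0,0,0]],[1,[0.001,-0.016,0],[0,0,0]],[1,[0.001,-0.016,0],[0,0,0]],[1,[0.001,-0.016,0],[0,0,0]],[1,[0.001,-0.016,0],[0,0,0]],[1,[0.001,-0.016,0],[0,0,0]],[1,[0.001,-0.016,0],[0,0,0]],[1,[0.001,-0.016,0],[0,0,0]]]}}

```text
clock: 9.3
tool_pos: [0.6002, -0.0283, 0.0061]
orientation: [-179.4, 0.4, -87.0]
force: [-0.9, -0.7, 0.2]
opening: 0.0007
```

>>> {"fn": "send_rows", "kwargs": {"commands": [[1,[0.001,-0.016,0],[0,0.0015,0]],[1,[0.001,-0.016,0],[0,0,0]],[1,[0.001,-0.016,0],[0,0,0]],[1,[0.001,-0.016,0],[0,0,0]],[1,[0.001,-0.016,0],[0,0,0]],[1,[0.001,-0.016,0],[0,0,0]],[1,[0.0005,-0.01,0],[0,0,0]],[1,[0.0005,-0.008,0],[0,0,0]]]}}

```text
clock: 10.1
tool_pos: [0.6022, -0.0597, 0.0061]
orientation: [-180.0, 0.4, -87.0]
force: [-0.1, 0.4, -0.6]
opening: 0.0
```

```bash
python3 - <<'E'
from h import *
s=snap('side','side7')
print(sensors.get_obs()['tool_pos'])
cv2.imwrite('pics/side7c.png',cv2.resize(s['color'][160:280,270:430],None,fx=5,fy=5,interpolation=cv2.INTER_CUBIC))
E
```

```text
[ 0.60216124 -0.05986902  0.00608064]
```

View pics/side7c.png

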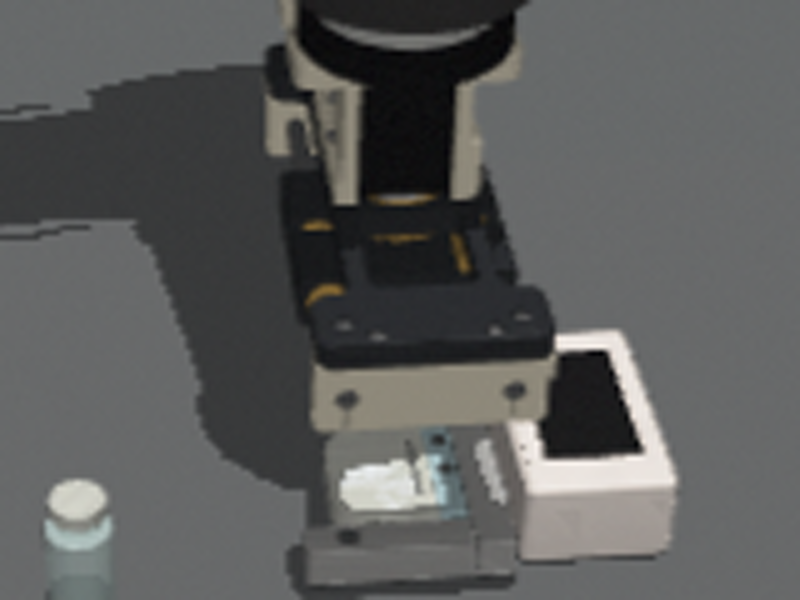

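>>> {"fn": "send_rows", "kwargs": {"commands": [[1,[0.0005,-0.008,0],[0,0,0]],[1,[0.0005,-0.008,0],[0,0,0]],[1,[0.0005,-0.008,0],[0,0,0]]]}}

```text
clock: 10.45
tool_pos: [0.6025, -0.0648, 0.0061]
orientation: [-180.0, 0.5, -87.0]
force: [-3.7, 18.5, 3.7]
opening: 0.0006
```

>>> {"fn": "send_rows", "kwargs": {"commands": [[1,[0.0005,-0.008,0],[0,0,0]],[1,[0.0005,-0.008,0],[0,0,0]]]}}

```text
clock: 10.65
tool_pos: [0.6025, -0.0647, 0.0062]
orientation: [-179.9, 0.8, -87.0]
force: [-4.0, 12.7, 4.2]
opening: 0.0006
```

>>> {"fn": "send_rows", "kwargs": {"commands": [[1,[-0.002,0.036,0],[0,0,0]],[1,[0,0.01,0.01],[0,0,0]],[1,[0,0,0.1],[0,0,0]],[1,[0,0,0.1],[0,0,0]],[1,[-0.09,-0.05,0],[0,0,0]],[1,[-0.08,-0.06,0],[0,-0.001,0]],[1,[-0.03,-0.06,0],[0,0,0]],[1,[0,0,0],[0,0,0]]]}}

```text
clock: 11.45
tool_pos: [0.5511, -0.0958, 0.0615]
orientation: [-179.5, 0.6, -86.8]
force: [0.7, 0.7, 0.1]
opening: 0.0003
```

```bash
python3 - <<'E'
from h import *
s=snap('side','side8')
print(sensors.get_obs()['tool_pos'])
s2=snap('wrist','wrist8')
cv2.imwrite('pics/wrist8c.png',cv2.resize(s2['color'][0:280,200:560],None,fx=2.1,fy=2.1,interpolation=cv2.INTER_CUBIC))
E
```

```text
[ 0.55181532 -0.09531807  0.0615039 ]
```

View pics/wrist8c.png

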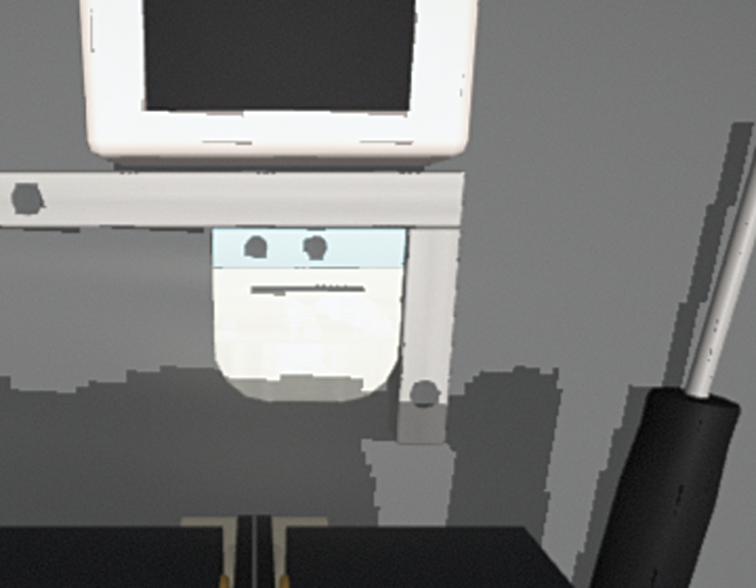

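>>> {"fn": "send_rows", "kwargs": {"commands": [[1,[-0.01,-0.03,-0.08],[-0.0015,0.0014,0]],[1,[0,-0.01,-0.08],[0,0,0]],[1,[0,0,-0.04],[0,0,0]],[1,[0,0,-0.02],[0,0,0]],[1,[0,0,0],[0,0,0]]]}}

```text
clock: 12.05
tool_pos: [0.5541, -0.1039, 0.0048]
orientation: [-179.9, 0.1, -86.7]
force: [-0.9, -0.4, -0.3]
opening: 0.0005
```

>>> {"fn": "send_rows", "kwargs": {"commands": [[1,[0.016,0.001,0.002],[0,0,0]],[1,[0.012,0,0],[0,0,0]],[1,[0.008,0,0],[0,0,0]],[1,[0.008,0,0],[0,0,0]]]}}

```text
clock: 12.45
tool_pos: [0.5657, -0.1031, 0.0068]
orientation: [-180.0, 0.1, -86.7]
force: [-7.9, 2.0, 3.8]
opening: 0.0001
```

>>> {"fn": "send_rows", "kwargs": {"commands": [[1,[0.006,0,0],[0,0,0]],[1,[0.006,0,0],[0,0,0]]]}}

```text
clock: 12.65
tool_pos: [0.5656, -0.1033, 0.0065]
orientation: [179.7, 0.1, -86.7]
force: [-5.5, 1.4, 1.6]
opening: 0.0003
```

>>> {"fn": "send_rows", "kwargs": {"commands": [[1,[-0.024,-0.001,0],[0,0,0]],[1,[-0.024,-0.001,0],[0,0,0]],[1,[0,0,0.1],[0,0,0]],[1,[0,0,0.16],[0,0,0]],[1,[0,0.05,0.16],[0,0,0]],[1,[-0.02,0.1,0.1],[0,0,0]],[1,[-0.02,0.02,0],[0,0,0]],[1,[0,0,0],[0,0,0]]]}}

```text
clock: 13.45
tool_pos: [0.5429, -0.0605, 0.1427]
orientation: [-179.8, 0.1, -86.7]
force: [0.2, -0.8, -0.8]
opening: 0.0
```

```bash
python3 - <<'E'
from h import *
o=sensors.get_obs();print(o['tool_pos'],o['force'])
s=snap('wrist','wrist9'); t=snap('top','top9'); d=snap('side','side9')
cv2.imwrite('pics/wrist9c.png',s['color'])
cv2.imwrite('pics/side9c.png',cv2.resize(d['color'][190:300,260:420],None,fx=5,fy=5,interpolation=cv2.INTER_CUBIC))
E
```

```text
[ 0.54293856 -0.06050958  0.14274233] [ 0.15907134 -0.78693786 -0.77346554]
```

View pics/wrist9c.png

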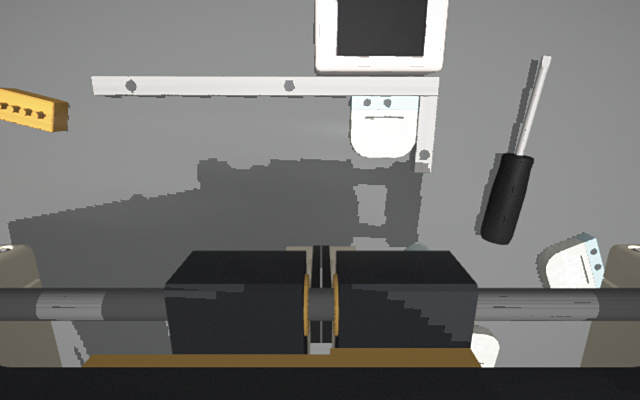

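View pics/side9c.png

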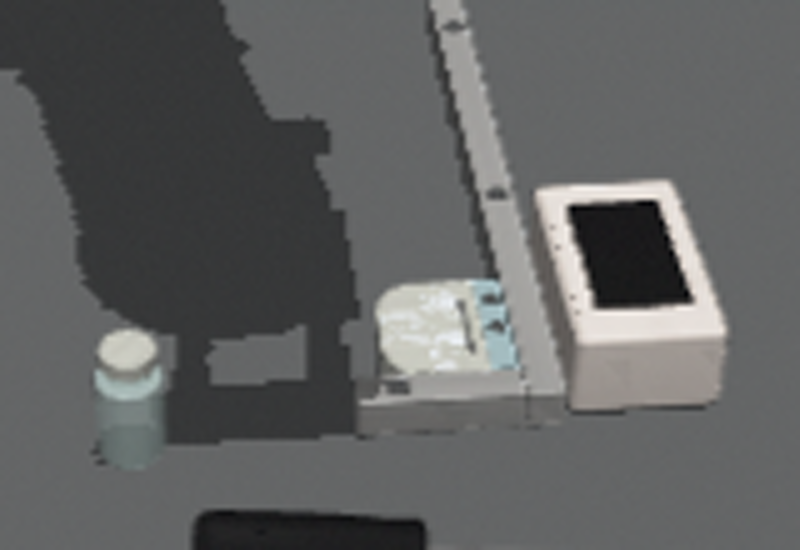

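View pics/top9.png

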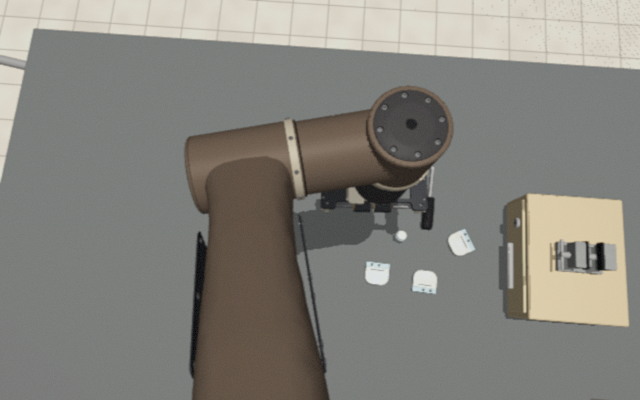

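```bash
python3 - <<'E'
from h import *
s=load('wrist9')
cv2.imwrite('pics/wrist9z.png',cv2.resize(s['color'][75:180,335:450],None,fx=5.6,fy=5.6,interpolation=cv2.INTER_CUBIC))
s=load('wrist8')
cv2.imwrite('pics/wrist8z.png',cv2.resize(s['color'][95:215,290:430],None,fx=5,fy=5,interpolation=cv2.INTER_CUBIC))
E
```

```text
(no output)
```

View pics/wrist9z.png

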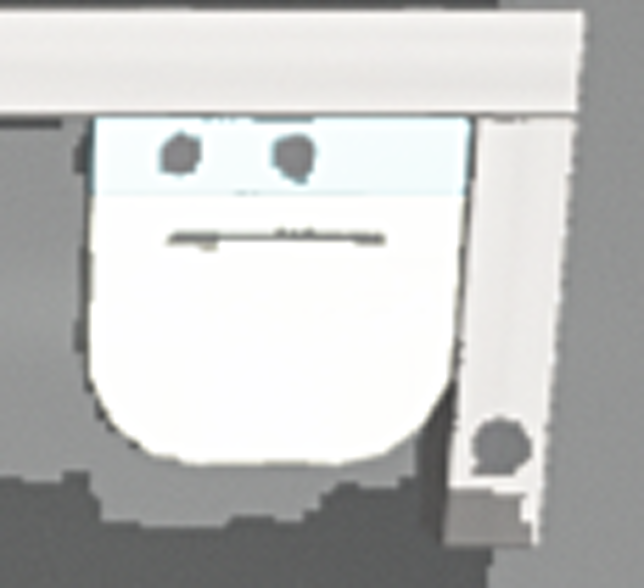

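View pics/wrist8z.png

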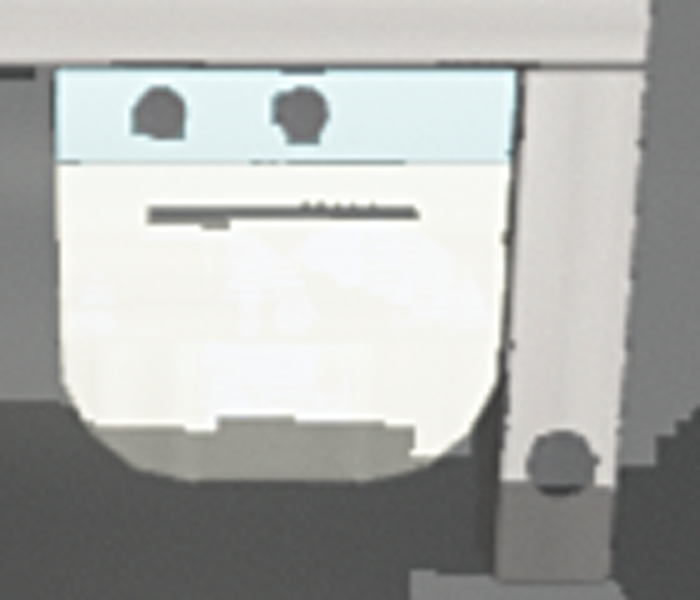

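>>> {"fn": "send_rows", "kwargs": {"commands": [[1,[0.08,0.03,0],[0,0,0]],[1,[0.09,0.01,-0.08],[0,0,0]],[1,[0.05,0,-0.14],[0,0,0]],[1,[0,0,-0.12],[0,0,0]],[1,[0,0,-0.06],[0,0,0]],[1,[0,0,0],[0,0,0]]]}}

```text
clock: 14.2
tool_pos: [0.5978, -0.0556, 0.0312]
orientation: [179.6, -0.0, -87.0]
force: [-0.5, 0.3, 0.1]
opening: 0.0005
```

>>> {"fn": "send_rows", "kwargs": {"commands": [[1,[0.008,0.012,-0.05],[0,0,0]],[1,[0,0,-0.045],[0,0,0]],[1,[0,0,0],[0,0,0]]]}}

```text
clock: 14.5
tool_pos: [0.5998, -0.0534, 0.005]
orientation: [179.5, -0.0, -87.1]
force: [-0.3, 0.2, 0.0]
opening: 0.0004
```

>>> {"fn": "send_rows", "kwargs": {"commands": [[1,[0.004,-0.016,0],[0,0,0]],[1,[0.001,-0.012,0],[0,0,0]],[1,[0.001,-0.008,0],[0,0,0]],[1,[0.0005,-0.006,0],[0,0,0]]]}}

```text
clock: 14.9
tool_pos: [0.603, -0.0645, 0.0072]
orientation: [179.7, -0.0, -87.0]
force: [-0.7, 0.8, -0.4]
opening: 0.0006
```

>>> {"fn": "send_rows", "kwargs": {"commands": [[1,[0,-0.006,0],[0,0,0]]]}}

```text
clock: 15.0
tool_pos: [0.6031, -0.0649, 0.0075]
orientation: [179.7, 0.1, -87.1]
force: [-3.5, 15.5, 0.7]
opening: 0.0002
```

>>> {"fn": "send_rows", "kwargs": {"commands": [[1,[-0.001,0.024,0],[0,0,0]],[1,[-0.001,0.03,0],[0,0,0]],[1,[0,0,0.1],[0,0,0]],[1,[0,0,0.16],[0,0,0]],[1,[-0.06,0,0.16],[0,0,0]],[1,[-0.1,-0.04,0],[0,0,0]],[1,[-0.05,-0.08,0],[0,0,0]],[1,[0,0,0],[0,0,0]]]}}

```text
clock: 15.8
tool_pos: [0.549, -0.0792, 0.118]
orientation: [179.9, -0.0, -86.9]
force: [-0.4, 0.3, 0.5]
opening: 0.0002
```

```bash
python3 - <<'E'
from h import *
o=sensors.get_obs();print(o['tool_pos'],o['force'])
s=snap('wrist','wrist10'); d=snap('side','side10')
cv2.imwrite('pics/wrist10z.png',cv2.resize(s['color'][60:200,280:460],None,fx=4,fy=4,interpolation=cv2.INTER_CUBIC))
for tag in ['side0','side10']:
    w=load(tag); cv2.imwrite(f'pics/{tag}z.png',cv2.resize(w['color'][210:360,200:420],None,fx=3.5,fy=3.5))
E
```

```text
[ 0.54898478 -0.07918236  0.11798394] [-0.36215273  0.2785654   0.48690451]
```

View pics/wrist10z.png

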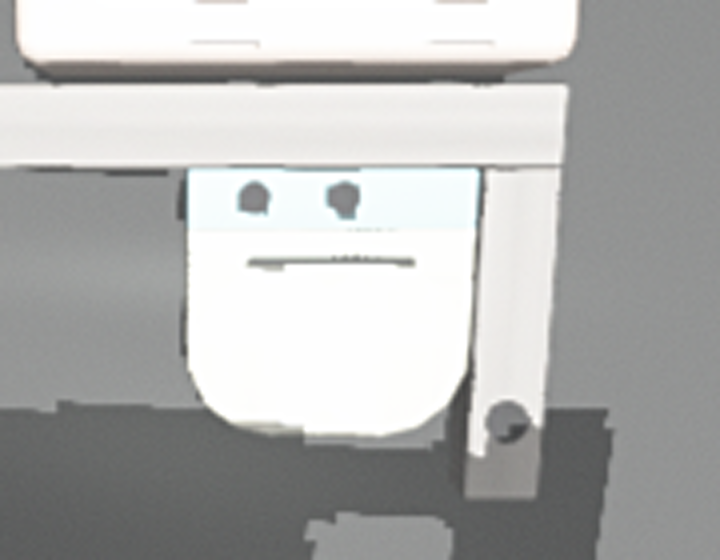

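View pics/side10z.png

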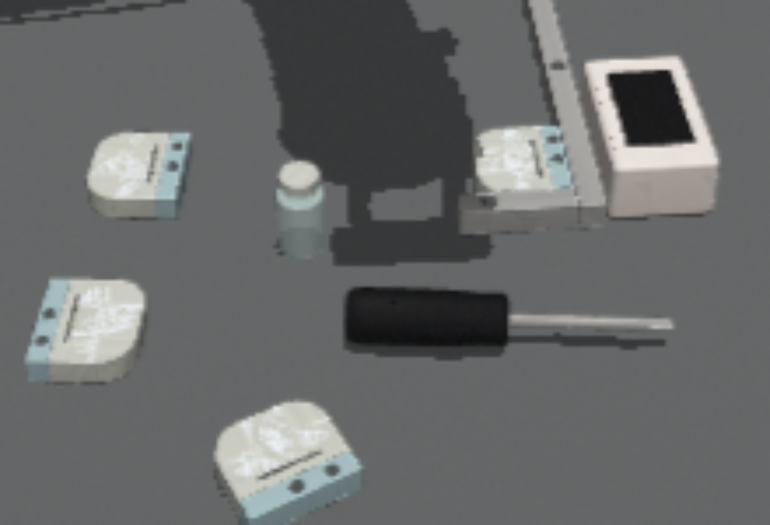

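```bash
python3 - <<'E'
from h import *
a=load('side0')['color'];b=load('side10')['color']
for n,(y0,y1,x0,x1) in dict(vial=(255,290,276,296),driver=(288,312,295,395),pin=(168,190,328,348)).items():
    d=cv2.absdiff(a,b)[y0:y1,x0:x1]; print(n,d.mean(),d.max())
print(order.close_job())
E
```

```text
vial 11.896666666666667 40
driver 6.770555555555555 17
pin 52.18863636363636 162
the job is handed in; nothing more can be done
None
```

I pushed the can that started farthest to the robot's left into the steel corner using the outside of the shut fingers. It stayed flat on the cart top. I handed the job in at about 16 s with the hand raised clear.

**How it was pushed**
1. I pushed the rear edge until the header met the rail, where it was parallel to within about 0.3° just before contact.
2. I slid the can along the rail until it met the end stop, at about 18 N.
3. I pressed the rear again. Contact came at the tool position predicted from the first rail contact, to about 0.1 mm.
4. I pressed the side again. It met the stop within 0.2 mm of where it had before, at about 15 N.

**Last checks**
- **Seating:** the last wrist and side pictures show the header along the rail and the side along the stop. A dark line about 1 pixel wide (under 1 mm) shows at both edges. I put it down to the bars standing 2 mm higher than the can, since it looked the same before and after the final pushes. The pictures alone cannot rule out a gap smaller than that.
- **Vial and screwdriver:** both look unmoved in the side picture. The pixel comparison showed only small differences, which I take to be lighting and shadow.
- **Pin block:** the same comparison gave a large difference for the pin block. I think the arm was blocking that view at the end, but did not confirm it. The wrist picture at 13.5 s showed the block standing beyond the rail's free end, and the hand never went near it.

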